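# Put the lids back on the storage pots

### The job

The four stoneware storage pots have been washed and dried and stand open beside the drainer; their wooden lids lie next to them. Put each lid gently on the pot it fits, lined up with the pot and pushed fully home so that its plate lies flat on the rim all round. Leave the pots standing where they are, and do not disturb the mug or the salt mill.

Things in the scene. Friction and masses are not known exactly. Their poses are not given: they have to be found in the camera images.
- pot_large_round: white glazed stoneware pot, open at the top: round, 112 mm across and 72 mm high, mouth 100 mm across. Loose and heavy for its size (0.3 to 1 kg). Origin at the centre of its underside, z up; the rim is 72 mm above it. Its lid's place is at any turn.
- pot_small_round: white glazed stoneware pot, open at the top: round, 74 mm across and 58 mm high, mouth 64 mm across. Loose and heavy for its size (0.3 to 1 kg). Origin at the centre of its underside, z up; the rim is 58 mm above it. Its lid's place is at any turn.
- pot_square: white glazed stoneware pot, open at the top: square with rounded corners, 92 x 92 mm and 78 mm high, mouth 80 x 80 mm. Loose and heavy for its size (0.3 to 1 kg). Origin at the centre of its underside, z up; the rim is 78 mm above it. Its lid's place is with the sides of lid and pot parallel (any quarter turn).
- pot_oblong: white glazed stoneware pot, open at the top: oblong with rounded corners, a low dish 84 mm along its x, 138 mm along its y and 46 mm high, mouth 72 x 126 mm. Loose and heavy for its size (0.3 to 1 kg). Origin at the centre of its underside, z up; the rim is 46 mm above it. Its lid's place is with the long sides of lid and pot parallel (either way round).
- lid_large_round: wooden lid, knob up: round, 112 mm across, plug 96 mm across (84 mm at the tip). Upwards: tapered plug 13 mm deep, plate 9 mm thick that rests on the rim, round knob 28 mm wide, 24 high. Origin: centre of the plug's underside, z up; plate top at 22, knob top at 46 mm. Seated: origin 59 mm above the pot's origin, on axis. Play: 8 mm as the tip enters, 2 mm seated. 0.05-0.2 kg.
- lid_small_round: wooden lid, knob up: round, 74 mm across, plug 60 mm across (48 mm at the tip). Upwards: tapered plug 13 mm deep, plate 9 mm thick that rests on the rim, round knob 28 mm wide, 24 high. Origin: centre of the plug's underside, z up; plate top at 22, knob top at 46 mm. Seated: origin 45 mm above the pot's origin, on axis. Play: 8 mm as the tip enters, 2 mm seated. 0.05-0.2 kg.
- lid_square: wooden lid, knob up: square 92 x 92 mm, plug 76 x 76 mm (64 mm at the tip). Upwards: tapered plug 13 mm deep, plate 9 mm thick that rests on the rim, round knob 28 mm wide, 24 high. Origin: centre of the plug's underside, z up; plate top at 22, knob top at 46 mm. Seated: origin 65 mm above the pot's origin, on axis. Play: 8 mm as the tip enters, 2 mm seated. 0.05-0.2 kg.
- lid_oblong: wooden lid, knob up: oblong, 84 mm along x, 138 mm along y, plug 68 x 122 mm (56 x 110 mm at the tip). Upwards: tapered plug 13 mm deep, plate 9 mm thick that rests on the rim, round knob 28 mm wide, 24 high. Origin: centre of the plug's underside, z up; plate top at 22, knob top at 46 mm. Seated: origin 33 mm above the pot's origin, on axis. Play: 8 mm as the tip enters, 2 mm seated. 0.05-0.2 kg.
- mug: bystander: white mug, 80 mm across (112 mm with the handle), 95 mm high. Origin at the centre of the underside of mug and handle together. To be left alone.
- mill: bystander: small salt mill of clear plastic with a grey cap, 44 mm across, 90 mm high. Origin at the centre of its underside. To be left alone.

How it is judged:
At the end, for the whole second after the job is handed in: Each lid seated in its own pot: within 3 mm of fully home, within 6 mm of the pot's axis, level within 0.06 rad. Pots upright and within 40 mm, mug and mill upright and within 30 mm of where they began. All released and at rest (z of lid_large_round in the frame of pot_large_round between 0.056 and 0.062 m and horizontal distance between lid_large_round and pot_large_round below 0.006 m and angle between each of lid_large_round, pot_large_round, lid_small_round, pot_small_round, lid_square, pot_square, lid_oblong, pot_oblong's own z axis and vertical below 0.06 rad and height (world z) of each of pot_large_round, pot_small_round, pot_square, pot_oblong below 0.004 m and distance of each of pot_large_round, pot_small_round, pot_square, pot_oblong from where it was at the start of the episode below 0.04 m and linear speed of each of lid_large_round, pot_large_round, lid_small_round, pot_small_round, lid_square, pot_square, lid_oblong, pot_oblong below 0.02 m/s and z of lid_small_round in the frame of pot_small_round between 0.042 and 0.048 m and horizontal distance between lid_small_round and pot_small_round below 0.006 m and z of lid_square in the frame of pot_square between 0.062 and 0.068 m and horizontal distance between lid_square and pot_square below 0.006 m and z of lid_oblong in the frame of pot_oblong between 0.03 and 0.036 m and horizontal distance between lid_oblong and pot_oblong below 0.006 m and distance of each of mug, mill from where it was at the start of the episode below 0.03 m and angle between each of mug, mill's own z axis and vertical below 0.2 rad); the robot touches nothing.
It fails at once if a pot is shoved more than 40 mm or tipped ((distance of pot_large_round from where it was at the start of the episode above 0.04 m or angle between pot_large_round's own z axis and vertical above 0.3 rad) or (distance of pot_small_round from where it was at the start of the episode above 0.04 m or angle between pot_small_round's own z axis and vertical above 0.3 rad) or (distance of pot_square from where it was at the start of the episode above 0.04 m or angle between pot_square's own z axis and vertical above 0.3 rad) or (distance of pot_oblong from where it was at the start of the episode above 0.04 m or angle between pot_oblong's own z axis and vertical above 0.3 rad)).
It fails at once if a lid is rammed into its pot (more than 40 N) (contact force between lid_large_round and pot_large_round above 40 N or contact force between lid_small_round and pot_small_round above 40 N or contact force between lid_square and pot_square above 40 N or contact force between lid_oblong and pot_oblong above 40 N).
It fails at once if a lid is let fall through more than about 30 mm ((contact force between lid_large_round and the fingers below 0.1 N and linear speed of lid_large_round above 0.8 m/s) or (contact force between lid_small_round and the fingers below 0.1 N and linear speed of lid_small_round above 0.8 m/s) or (contact force between lid_square and the fingers below 0.1 N and linear speed of lid_square above 0.8 m/s) or (contact force between lid_oblong and the fingers below 0.1 N and linear speed of lid_oblong above 0.8 m/s)).
It fails at once if the mug or the mill is moved more than 30 mm or knocked over ((distance of mug from where it was at the start of the episode above 0.03 m or angle between mug's own z axis and vertical above 0.3 rad) or (distance of mill from where it was at the start of the episode above 0.03 m or angle between mill's own z axis and vertical above 0.3 rad)).
It also fails if it takes over 112 s, if anything falls off the work surface, if the arm or the gripper's body presses on something with over 40 N, if the wrist force passes 120 N, or if a joint passes its speed limit or range.

### The arm

A 7-joint arm with a two-finger parallel gripper is mounted at the origin on a cart in front of the work surface, level with it; the furniture and walls round the work are solid. World frame = base frame: x ahead of the robot, y to its left, z up, the work surface at z = 0. Lengths are in m, angles in rad, forces in N, time in s.
With the tool pointing down it reaches from about 0.425 to 0.875 m from the base axis. Payload 4.7 kg.
Tool frame: the origin (TCP) lies between the finger pads; the fingertips stand arm.tip_extent ahead of it and the grasp point (between the pads) lies 8 mm behind it (arm.tip_extent is the distance from the TCP to the fingertips, in m); z points along the fingers, y is the line along which they close (so a half turn about z gives the same grasp; the last joint's range is limited). The gripper opens to 85 mm and grips with 20 to 120 N. Pads are 22 mm wide; open, the fingers measure 114 mm over their backs; the gripper's body (76 mm by 85 mm) begins 54 mm behind the grasp point. The pads swing forward as they close: fully open they stand 13 mm farther back than shut.
Start: joints at [-1.165, 0.321, -0.07, 1.45, 0.023, 1.371, -0.057], TCP at [0.248, 0.601, 0.242] pointing down, gripper open.
Joint ranges: [-2.86, 2.86], [-0.3, 2.09], [-1.38, 1.24], [0.06, 2.45], [-1.56, 4.7], [0.09, 2.05], [-2.69, 2.69]. Speed limits (rad/s): [2.57, 2.57, 3.14, 3.14, 3.14, 3.14, 3.14].

### API

Orientations are given as a unit quaternion [x, y, z, w].
In Python, from plant import arm, viewer, job gives the robot as it stands.
- The arm moves only by the tool play_rows, never from a script. Its argument "series" is a list of rows, each a list of 5 numbers: the shift along the tool's x, y, z in mm, then the turn about the tool's z in rad, then the finger opening in mm, from 0 to 85.4. A call has 1 to 5 rows; each row is the pose to reach, as a shift and turn from the pose commanded when the call began, along the tool's axes at that moment; what a row does not reach only later rows make up. A row lasts 1/12 s, in which the tool goes at most 41.7 mm and 7.16 degrees, less where a joint would pass 70% of its speed; a pose out of reach is approached as far as the arm can. A call with a gripper value outside its range is refused whole. The fingers move at their own pace and stop on an object; the grip force is fixed at half the most. Time passes only in rows, so rows that repeat a pose let the fingers close. It gives the time, the measured TCP pose, the force, the opening and the grip force at its end, in the units of the state.
- arm.get_obs(): the state, without advancing time (a new reading comes with each control period).
- viewer.snapshot(name): name is "scene" or "top" or "wrist"; returns a dict with "frame" (420x560x3 uint8, red, green, blue), "intrinsics" (3x3 intrinsics, pixels), "rvec" (rotation vector, rad) and "tvec" (3), from world to camera coordinates, as OpenCV has them. Camera axes: x right, y down, z forward; pixel columns grow to the right and rows downward; lengths in m; the calibration is good to about 2 mm. The wrist camera is an equidistant fisheye: a pixel r from the principal point sees the ray r / f radians off the axis. A picture is of the moment at which its call begins. There is no depth.
- job.sign_off(): hands the job in; it is judged then, once.
The state is a dict: "time_s": time; "qpos": joint angles; "qd": joint speeds; "effort": joint torques, N m; "tool_pos": TCP position; "orientation": TCP orientation; "ft_force": force on the tool from outside, world axes, zero at the start; "torque": the same for the moment, N m; "width": opening from 0.0 (shut) to 1.0 (fully open); "gripper_force": force on a finger pad.
Only numpy, scipy, OpenCV 4.12 (cv2) and the standard library are available. Lean on these libraries where they do the work, as an engineer would, in place of code of your own. Each camera call takes 0.05 s, during which the arm holds its last target. There are 200 camera calls.

## Working session

There is one attempt and no reset: what is moved stays moved. The work goes in short steps, Python scripts to look and compute and a tool call to move; the robot and the scene stay as the last step left them, time stands still between calls to the robot, and variables do not carry over. Pictures are saved under pics/ and viewed, at most 14 in all, crops included, and the job is handed in when it is done.

Besides the shell and the picture viewer there is one more tool, called after "Call:" by a JSON object that holds its "method" and its "body", one argument or row to a line. play_rows: Moves the arm, as the interface text tells. Its arguments: {"type":"object","properties":{"series":{"type":"array"}},"required":["series"]}

```bash
mkdir -p pics; ls; python3 - <<'E'
from plant import arm, viewer, job
import cv2
print(arm.get_obs(), arm.tip_extent)
for n in ("scene","top"):
    s=viewer.snapshot(n); cv2.imwrite(f"pics/{n}0.png",s["frame"][:,:,::-1]); print(n,s["intrinsics"],s["rvec"],s["tvec"])
E
```

```text
pics
{'time_s': 0.0, 'qpos': array([-1.16491065,  0.32179627, -0.07006897,  1.45170271,  0.02261003,
        1.37080122, -0.05691415]), 'qd': array([-0.00047972,  0.00089588,  0.00114476, -0.0006547 , -0.00023483,
       -0.0004509 ,  0.00078289]), 'effort': array([-4.71250473e-05, -4.93588614e+01, -3.82121494e-01, -3.14341843e+01,
        1.30335530e-02,  1.14660402e-02, -1.66182605e-05]), 'tool_pos': array([0.24805021, 0.60023484, 0.24122681]), 'orientation': array([ 1.94640283e-01,  9.80874221e-01, -9.51626993e-04, -1.30014533e-04]), 'ft_force': array([-0.14806923, -0.71335062,  0.44517745]), 'torque': array([ 0.06970852, -0.03024272,  0.01393117]), 'gripper_force': 0.0, 'width': 0.99516208683291} 0.011
scene [[416.38862371   0.         278.47593993]
 [  0.         416.38862371 212.35224841]
 [  0.           0.           1.        ]] [ 2.17719851 -0.90964205  0.42443967] [-0.42817143  0.30033256  0.84254209]
top [[517.82925758   0.         275.02290508]
 [  0.         517.82925758 214.59419009]
 [  0.           0.           1.        ]] [ 2.22122402 -2.16323637  0.05049893] [-0.04174773  0.57440773  1.13913509]
```

View pics/scene0.png

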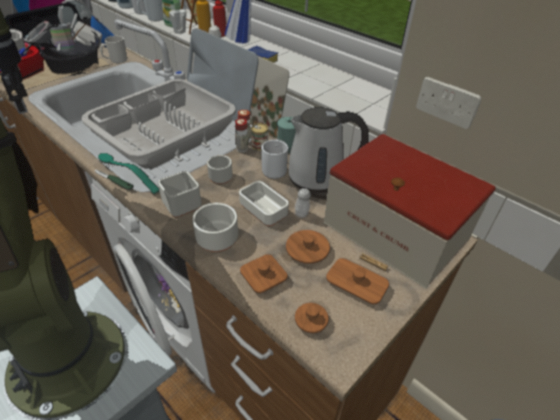

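View pics/top0.png

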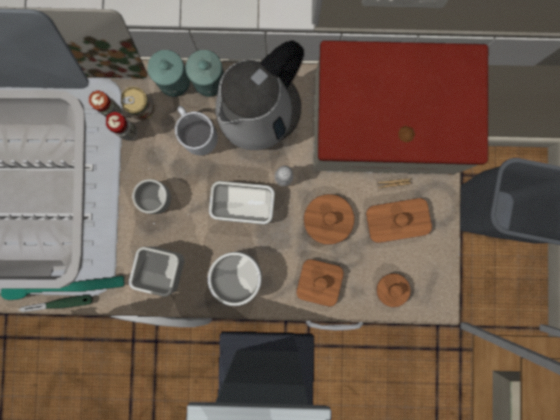

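```bash
cat > h.py <<'E'
import cv2, numpy as np
from plant import arm, viewer, job
from scipy.spatial.transform import Rotation as R
def ray(s,uv,z):
    "pixels -> world points on plane z (pinhole cameras)"
    uv=np.atleast_2d(uv).astype(float); K=s["intrinsics"]; M=cv2.Rodrigues(np.array(s["rvec"],float))[0]
    C=-M.T@np.ravel(s["tvec"]); d=np.c_[uv,np.ones(len(uv))]@np.linalg.inv(K).T@M
    return C+d*((z-C[2])/d[:,2])[:,None]
E
python3 - <<'E'
from h import *
s=viewer.snapshot("top"); f=s["frame"]
M=cv2.Rodrigues(np.array(s["rvec"]))[0]; print("cam",-M.T@s["tvec"])
hsv=cv2.cvtColor(f,cv2.COLOR_RGB2HSV)
m=cv2.inRange(hsv,(3,120,60),(18,255,255)); m[:165]=0; m[310:]=0; m[:,:290]=0;m[:,440:]=0
m=cv2.morphologyEx(m,cv2.MORPH_CLOSE,np.ones((5,5))); m=cv2.morphologyEx(m,cv2.MORPH_OPEN,np.ones((7,7)))
for c in cv2.findContours(m,cv2.RETR_EXTERNAL,cv2.CHAIN_APPROX_NONE)[0]:
    w=ray(s,c[:,0],0.022)[:,:2].astype(np.float32); print("lid",cv2.boundingRect(c),[np.round(x,4) for x in cv2.minAreaRect(w)])
for p in [(120,100),(275,215),(136,262)]: print(p,hsv[p[1],p[0]])
big=cv2.resize(f[160:320,120:440],None,fx=2.5,fy=2.5,interpolation=cv2.INTER_CUBIC); cv2.imwrite("pics/crop.png",big[:,:,::-1])
E
```

```text
cam [ 0.51570526 -0.03390727  1.16713934]
lid (377, 274, 33, 32) [array([ 0.4172, -0.2899]), array([0.0676, 0.0703]), np.float64(1.541)]
lid (298, 260, 45, 45) [array([ 0.4286, -0.1288]), array([0.0899, 0.0898]), np.float64(77.5993)]
lid (367, 199, 64, 43) [array([ 0.5705, -0.2999]), array([0.0812, 0.137 ]), np.float64(10.667)]
lid (305, 195, 49, 49) [array([ 0.5684, -0.1462]), array([0.1063, 0.1062]), np.float64(1.4971)]
(120, 100) [ 45   4 134]
(275, 215) [17 44 82]
(136, 262) [ 30   8 136]
```

View pics/crop.png

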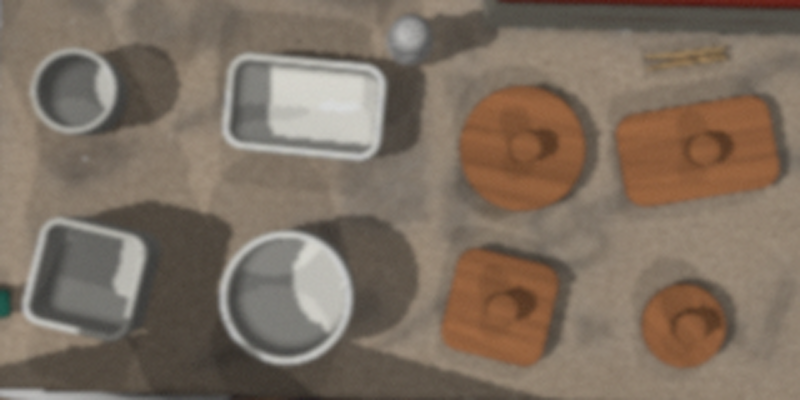

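```bash
python3 - <<'E'
from h import *
s=viewer.snapshot("top"); f=s["frame"]; hsv=cv2.cvtColor(f,cv2.COLOR_RGB2HSV)
boxes=dict(small=(130,175,172,218,.058),obl=(204,176,280,228,.046),sq=(126,242,184,298,.078),large=(204,249,266,310,.072))
for T in (130,145,160):
  m=((hsv[...,1]<28)&(hsv[...,2]>T)).astype(np.uint8)*255
  for n,(a,b,c,d,z) in boxes.items():
    k=np.zeros_like(m); k[b:d,a:c]=m[b:d,a:c]
    cs=cv2.findContours(k,cv2.RETR_EXTERNAL,cv2.CHAIN_APPROX_NONE)[0]; ct=max(cs,key=cv2.contourArea)
    w=ray(s,ct[:,0],z)[:,:2].astype(np.float32)
    print(T,n,cv2.boundingRect(ct),[np.round(x,4) for x in cv2.minAreaRect(w)],np.round(cv2.minEnclosingCircle(w)[0],4))
  o=cv2.resize(m[160:320,120:300],None,fx=2,fy=2); cv2.imwrite(f"pics/m{T}.png",o)
E
python3 -c "
import cv2,numpy as np
cv2.imwrite('pics/mm.png',np.hstack([cv2.imread(f'pics/m{t}.png') for t in (130,160)]))"
```

```text
130 small (132, 179, 35, 35) [array([0.6071, 0.2453]), array([0.0718, 0.0719]), np.float64(28.5229)] [0.6062 0.2448]
130 obl (209, 181, 65, 44) [array([0.5985, 0.0483]), array([0.1399, 0.0857]), np.float64(85.8967)] [0.5992 0.0478]
130 sq (129, 247, 49, 47) [array([0.4464, 0.2259]), array([0.0919, 0.0916]), np.float64(77.9548)] [0.448  0.2267]
130 large (208, 252, 53, 54) [array([0.4356, 0.0559]), array([0.111 , 0.1096]), np.float64(1.609)] [0.4354 0.0559]
145 small (132, 179, 34, 34) [array([0.6073, 0.246 ]), array([0.0708, 0.071 ]), np.float64(28.5255)] [0.6067 0.2462]
145 obl (209, 181, 65, 43) [array([0.5984, 0.048 ]), array([0.1381, 0.0845]), np.float64(85.802)] [0.5982 0.0478]
145 sq (129, 247, 49, 47) [array([0.4461, 0.2262]), array([0.0915, 0.091 ]), np.float64(77.6588)] [0.4469 0.2267]
145 large (208, 252, 53, 54) [array([0.436 , 0.0564]), array([0.1102, 0.1083]), np.float64(46.692)] [0.4357 0.0563]
160 small (159, 184, 7, 20) [array([0.6121, 0.2175]), array([0.0411, 0.0129]), np.float64(2.1887)] [0.6121 0.2186]
160 obl (209, 182, 65, 42) [array([0.5985, 0.0481]), array([0.1368, 0.0825]), np.float64(86.2765)] [0.5975 0.0479]
160 sq (129, 247, 48, 47) [array([0.4457, 0.2265]), array([0.0899, 0.0899]), np.float64(77.6588)] [0.4479 0.2278]
160 large (208, 253, 52, 52) [array([0.4355, 0.0569]), array([0.1068, 0.1075]), np.float64(1.5573)] [0.4353 0.0566]
```

View pics/mm.png

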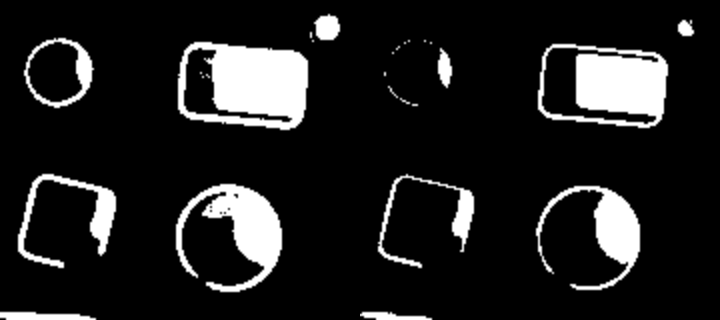

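Rims come out at the stated sizes (small 71, oblong 138x85, square 91, large 110 mm). The same holds for the lids, so the positions are trustworthy. Now a helper for shifts, then the approach.

```bash
cat >> h.py <<'E'
def go(*targets):
    "shift (tool mm) and turn from the present pose to [x,y,z,yaw_deg of tool y] targets"
    o=arm.get_obs(); r=R.from_quat(o["orientation"]); yv=r.as_matrix()[:,1]; yaw=np.degrees(np.arctan2(yv[1],yv[0]))
    print("t %.2f pos %s yaw %.1f F %s w %.3f gf %.1f"%(o["time_s"],np.round(o["tool_pos"],4),yaw,np.round(o["ft_force"],1),o["width"],o["gripper_force"]),"q",np.round(o["qpos"],2))
    for t in targets:
        d=(t[3]-yaw+90)%180-90
        print("shift",np.round(r.inv().apply(np.array(t[:3])-o["tool_pos"])*1000,1),"turn",round(-np.radians(d),3))
E
python3 - <<'E'
from h import *
go([.43,.25,.24,0],[.43,-.13,.2,0])
E
```

```text
t 0.20 pos [0.2481 0.6004 0.2416] yaw 67.6 F [-0.  -0.3  0.7] w 1.000 gf 0.0 q [-1.16  0.32 -0.07  1.45  0.02  1.37 -0.06]
shift [-301.9 -254.4    2. ] turn 1.179
shift [-447.  -605.6   42.4] turn 1.179
```

Call:
{"method": "play_rows", "body": {
  "series": [
    [-151, -127, 1, 0, 60],
    [-151, -127, 1, 0, 60],
    [-151, -127, 1, 0, 60],
    [-151, -127, 1, 0, 60],
    [-151, -127, 1, 0, 60]
  ]
}}

```text
time_s: 0.62
tool_pos: [0.3413, 0.422, 0.2412]
orientation: [0.196, 0.981, -0.001, 0.0]
ft_force: [0.1, -0.2, -0.2]
width: 0.705
gripper_force: 0.0
```

Call:
{"method": "play_rows", "body": {
  "series": [
    [-151, -127, 1, 0, 60],
    [-151, -127, 1, 0, 60],
    [-151, -127, 1, 0, 60],
    [-151, -127, 1, 0, 60],
    [-151, -127, 1, 0, 60]
  ]
}}

```text
time_s: 1.03
tool_pos: [0.4319, 0.2467, 0.2405]
orientation: [0.196, 0.981, -0.0, 0.0]
ft_force: [0.6, 0.1, 0.4]
width: 0.704
gripper_force: 0.0
```

Call:
{"method": "play_rows", "body": {
  "series": [
    [-72, -175, 20, 0, 60],
    [-72, -175, 20, 0, 60],
    [-72, -175, 20, 0, 60],
    [-72, -175, 20, 0, 60],
    [-72, -175, 20, 0, 60]
  ]
}}

```text
time_s: 1.45
tool_pos: [0.4295, 0.0565, 0.2199]
orientation: [0.197, 0.98, -0.0, -0.0]
ft_force: [0.1, -0.6, -0.5]
width: 0.703
gripper_force: 0.0
```

Call:
{"method": "play_rows", "body": {
  "series": [
    [-72, -175, 20, 0, 60],
    [-72, -175, 20, 0, 60],
    [-72, -175, 20, 0, 60],
    [-72, -175, 20, 0, 60],
    [-72, -175, 20, 0, 60]
  ]
}}

```text
time_s: 1.87
tool_pos: [0.4287, -0.1327, 0.2002]
orientation: [0.197, 0.98, -0.0, 0.0]
ft_force: [0.1, 0.5, -0.1]
width: 0.701
gripper_force: 0.0
```

Call:
{"method": "play_rows", "body": {
  "series": [
    [0, 0, 0, 0.59, 60],
    [0, 0, 0, 0.59, 60],
    [0, 0, 0, 0.59, 60],
    [0, 0, 0, 0.59, 60],
    [0, 0, 0, 0.59, 60]
  ]
}}

```text
time_s: 2.28
tool_pos: [0.4297, -0.1279, 0.2002]
orientation: [0.474, 0.88, 0.0, -0.0]
ft_force: [-1.1, -0.4, 0.2]
width: 0.706
gripper_force: 0.0
```

Call:
{"method": "play_rows", "body": {
  "series": [
    [0, 0, 0, 0.59, 60],
    [0, 0, 0, 0.59, 60],
    [0, 0, 0, 0.59, 60],
    [0, 0, 0, 0.59, 60],
    [0, 0, 0, 0.59, 60]
  ]
}}

```text
time_s: 2.7
tool_pos: [0.4297, -0.1278, 0.2003]
orientation: [0.71, 0.705, 0.0, -0.0]
ft_force: [0.6, -0.7, 0.4]
width: 0.705
gripper_force: 0.0
```

```bash
python3 - <<'E'
from h import *
go([.4286,-.1288,.1,0],[.4286,-.1288,.037,0])
s=viewer.snapshot("wrist"); cv2.imwrite("pics/w1.png",s["frame"][:,:,::-1])
print(arm.tip_extent, s["intrinsics"],s["rvec"],s["tvec"])
E
```

```text
t 2.70 pos [ 0.4297 -0.1278  0.2003] yaw -0.4 F [ 0.6 -0.7  0.4] w 0.705 gf 0.0 q [-0.35 -0.12  0.55  2.    0.07  1.25  0.16]
shift [ -1.1  -1.1 100.3] turn -0.007
shift [ -1.1  -1.1 163.3] turn -0.007
0.011 [[325.1922621    0.         280.6754449 ]
 [  0.         325.1922621  206.98674321]
 [  0.           0.           1.        ]] [-2.82984582e+00  8.46141743e-03  1.44286316e-03] [-0.43128175 -0.14548783  0.30051018]
```

View pics/w1.png

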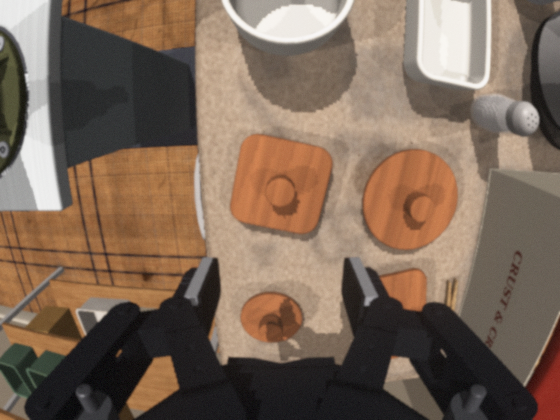

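Wrist picture: the square lid's knob is at about (280,190), the large round lid at (410,198), the small one at (272,318), with the open fingers below. I'll cross-check the lid positions with fisheye rays.

```bash
cat >> h.py <<'E'
def wray(s,uv,z):
    uv=np.atleast_2d(uv).astype(float); K=s["intrinsics"]; M=cv2.Rodrigues(np.array(s["rvec"],float))[0]
    C=-M.T@np.ravel(s["tvec"]); p=(uv-[K[0,2],K[1,2]])/[K[0,0],K[1,1]]; r=np.hypot(*p.T)
    d=np.c_[p*(np.sin(r)/r)[:,None],np.cos(r)]@M
    return C+d*((z-C[2])/d[:,2])[:,None]
E
python3 - <<'E'
from h import *
s=viewer.snapshot("wrist"); f=s["frame"]; hsv=cv2.cvtColor(f,cv2.COLOR_RGB2HSV)
M=cv2.Rodrigues(np.array(s["rvec"]))[0]; print("cam",-M.T@s["tvec"])
print("sq knob",wray(s,(280,190),.046))
m=cv2.inRange(hsv,(3,140,90),(18,255,255)); m=cv2.morphologyEx(m,cv2.MORPH_OPEN,np.ones((5,5))); m[:,:225]=0; m[:,465:]=0
m=cv2.morphologyEx(m,cv2.MORPH_CLOSE,np.ones((7,7)))
for c in cv2.findContours(m,cv2.RETR_EXTERNAL,cv2.CHAIN_APPROX_NONE)[0]:
    if cv2.contourArea(c)<1500: continue
    w=wray(s,c[:,0],0.022)[:,:2].astype(np.float32); print(cv2.boundingRect(c),[np.round(x,4) for x in cv2.minAreaRect(w)])
E
```

```text
cam [ 0.4312354  -0.04888699  0.33061296]
sq knob [[ 0.42994709 -0.12444233  0.046     ]]
(242, 293, 60, 48) [array([ 0.4182, -0.2847]), array([0.0699, 0.0706]), np.float64(0.0934)]
(363, 150, 94, 99) [array([ 0.5679, -0.1426]), array([0.1079, 0.1092]), np.float64(68.5246)]
(231, 135, 100, 98) [array([ 0.4301, -0.1262]), array([0.0901, 0.0893]), np.float64(77.5666)]
```

Call:
{"method": "play_rows", "body": {
  "series": [
    [0, 0, 40, 0, 60],
    [0, 0, 80, 0, 60],
    [0, 0, 110, 0, 60],
    [0, 0, 125, 0, 60],
    [0, 0, 130, 0, 60]
  ]
}}

```text
time_s: 3.22
tool_pos: [0.4273, -0.1274, 0.0675]
orientation: [0.707, 0.708, -0.002, -0.002]
ft_force: [-0.1, -0.1, 0.4]
width: 0.703
gripper_force: 0.0
```

Call:
{"method": "play_rows", "body": {
  "series": [
    [0, 0, 10, 0, 60],
    [0, 0, 18, 0, 60],
    [0, 0, 25, 0, 60],
    [0, 0, 30, 0, 60],
    [0, 0, 33, 0, 60]
  ]
}}

```text
time_s: 3.63
tool_pos: [0.43, -0.1278, 0.0371]
orientation: [0.707, 0.707, 0.0, 0.0]
ft_force: [-0.1, -0.2, -0.3]
width: 0.703
gripper_force: 0.0
```

Call:
{"method": "play_rows", "body": {
  "series": [
    [0, 0, 0, 0, 45],
    [0, 0, 0, 0, 35],
    [0, 0, 0, 0, 25],
    [0, 0, 0, 0, 20],
    [0, 0, 0, 0, 20]
  ]
}}

```text
time_s: 4.05
tool_pos: [0.4304, -0.1279, 0.038]
orientation: [0.707, 0.707, 0.0, 0.0]
ft_force: [-1.2, -0.2, 5.4]
width: 0.304
gripper_force: 59.2
```

```bash
python3 - <<'E'
from h import *
go([.4286,-.1288,.037,0])
s=viewer.snapshot("wrist"); cv2.imwrite("pics/w2.png",s["frame"][:,:,::-1])
E
```

```text
t 4.05 pos [ 0.4304 -0.1279  0.038 ] yaw -0.1 F [-1.2 -0.2  5.4] w 0.304 gf 59.2 q [-0.33  0.12  0.59  2.17 -0.09  0.88  0.31]
shift [-0.9 -1.8  1. ] turn -0.001
```

View pics/w2.png

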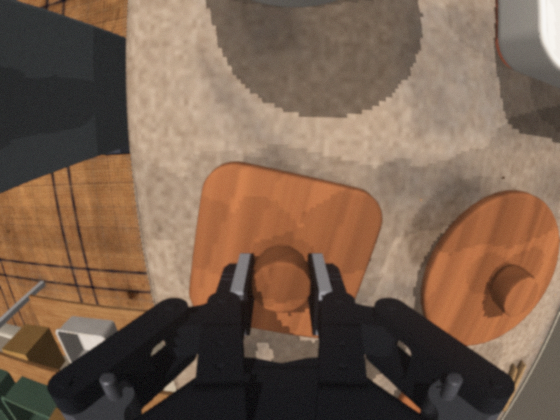

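Call:
{"method": "play_rows", "body": {
  "series": [
    [0, 0, -8, 0, 20],
    [0, 0, -30, 0, 20],
    [0, 0, -65, 0, 20],
    [0, 0, -100, 0, 20],
    [0, 0, -130, 0, 20]
  ]
}}

```text
time_s: 4.52
tool_pos: [0.4295, -0.128, 0.1694]
orientation: [0.708, 0.707, 0.0, 0.0]
ft_force: [0.6, 0.5, -1.8]
width: 0.303
gripper_force: 59.3
```

Call:
{"method": "play_rows", "body": {
  "series": [
    [15, 1, 0, 0, 20],
    [45, 2, 0, 0, 20],
    [80, 4, 0, 0, 20],
    [115, 6, 0, 0, 20],
    [150, 8, 0, 0, 20]
  ]
}}

```text
time_s: 4.93
tool_pos: [0.4375, 0.0235, 0.1676]
orientation: [0.708, 0.706, 0.0, 0.0]
ft_force: [1.3, 0.2, -1.2]
width: 0.303
gripper_force: 59.3
```

Call:
{"method": "play_rows", "body": {
  "series": [
    [35, 2, 0, 0, 20],
    [70, 4, 0, 0, 20],
    [105, 6, 0, 0, 20],
    [135, 7, 0, 0, 20],
    [160, 8, 0, 0, 20]
  ]
}}

```text
time_s: 5.35
tool_pos: [0.4454, 0.1848, 0.1674]
orientation: [0.707, 0.707, 0.0, -0.0]
ft_force: [0.4, -0.7, -1.6]
width: 0.303
gripper_force: 59.3
```

Call:
{"method": "play_rows", "body": {
  "series": [
    [20, 0, 0, 0, 20],
    [35, 0, 0, 0, 20],
    [43, 0, 0, 0, 20],
    [44, 0, 0, 0, 20],
    [44, 0, 0, 0, 20]
  ]
}}

```text
time_s: 5.77
tool_pos: [0.4462, 0.2254, 0.1672]
orientation: [0.708, 0.707, -0.0, 0.0]
ft_force: [0.6, -0.3, -1.7]
width: 0.301
gripper_force: 59.3
```

```bash
python3 - <<'E'
from h import *
go([.446,.226,.103,0])
s=viewer.snapshot("wrist"); cv2.imwrite("pics/w3.png",s["frame"][:,:,::-1])
s=viewer.snapshot("top"); f=s["frame"]; cv2.imwrite("pics/t3.png",f[:,:,::-1]); hsv=cv2.cvtColor(f,cv2.COLOR_RGB2HSV)
m=cv2.inRange(hsv,(3,120,50),(18,255,255)); m[:165]=0; m[315:]=0; m[:,:125]=0;m[:,290:]=0
ct=max(cv2.findContours(m,cv2.RETR_EXTERNAL,cv2.CHAIN_APPROX_NONE)[0],key=cv2.contourArea)
z=arm.get_obs()["tool_pos"][2]-.038+.022
print(cv2.boundingRect(ct),[np.round(x,4) for x in cv2.minAreaRect(ray(s,ct[:,0],z)[:,:2].astype(np.float32))])
E
```

```text
t 5.77 pos [0.4462 0.2254 0.1672] yaw -0.1 F [ 0.6 -0.3 -1.7] w 0.301 gf 59.3 q [-0.7   0.05  0.18  1.92 -0.01  1.17 -0.51]
shift [ 0.7 -0.2 64.2] turn -0.001
(141, 252, 30, 49) [array([0.4416, 0.2082]), array([0.0562, 0.0881]), np.float64(78.5359)]
```

View pics/t3.png

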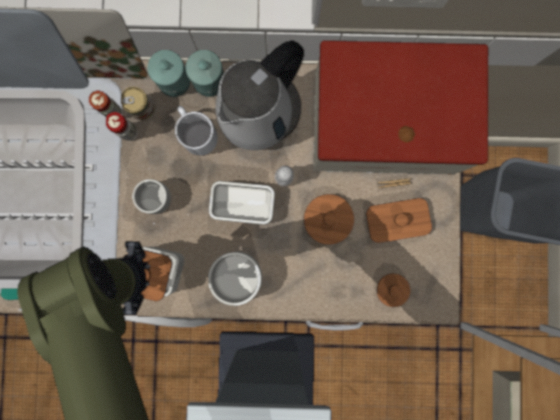

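The top view shows the lid over the square pot, aligned and at the same angle. Lowering it gently.

Call:
{"method": "play_rows", "body": {
  "series": [
    [0, 0, 12, 0, 20],
    [0, 0, 26, 0, 20],
    [0, 0, 38, 0, 20],
    [0, 0, 44, 0, 20],
    [0, 0, 47, 0, 20]
  ]
}}

```text
time_s: 6.28
tool_pos: [0.4454, 0.2249, 0.1187]
orientation: [0.708, 0.706, -0.001, -0.0]
ft_force: [-0.4, 0.3, -1.8]
width: 0.303
gripper_force: 59.3
```

Call:
{"method": "play_rows", "body": {
  "series": [
    [0, 0, 3, 0, 20],
    [0, 0, 6, 0, 20],
    [0, 0, 9, 0, 20],
    [0, 0, 12, 0, 20],
    [0, 0, 14, 0, 20]
  ]
}}

```text
time_s: 6.7
tool_pos: [0.4463, 0.2263, 0.1063]
orientation: [0.707, 0.707, 0.0, 0.0]
ft_force: [0.3, -0.4, -2.3]
width: 0.304
gripper_force: 59.3
```

```bash
python3 - <<'E'
from h import *
go([.446,.226,.103,0])
E
```

```text
t 6.70 pos [0.4463 0.2263 0.1063] yaw -0.1 F [ 0.3 -0.4 -2.3] w 0.304 gf 59.3 q [-0.69  0.12  0.18  1.98 -0.02  1.04 -0.5 ]
shift [-0.3 -0.3  3.3] turn -0.001
```

Call:
{"method": "play_rows", "body": {
  "series": [
    [0, 0, 0.7, 0, 20],
    [0, 0, 1.4, 0, 20],
    [0, 0, 2.1, 0, 20],
    [0, 0, 2.8, 0, 20],
    [0, 0, 3.3, 0, 20]
  ]
}}

```text
time_s: 7.12
tool_pos: [0.4463, 0.2263, 0.1031]
orientation: [0.707, 0.707, 0.0, 0.0]
ft_force: [-0.0, 0.1, -1.4]
width: 0.304
gripper_force: 59.1
```

Call:
{"method": "play_rows", "body": {
  "series": [
    [0, 0, 0, 0, 28],
    [0, 0, 0, 0, 32],
    [0, 0, 0, 0, 40],
    [0, 0, 0, 0, 50],
    [0, 0, 0, 0, 60]
  ]
}}

```text
time_s: 7.53
tool_pos: [0.4462, 0.2263, 0.1032]
orientation: [0.707, 0.707, 0.0, 0.0]
ft_force: [-0.1, -0.1, -0.0]
width: 0.698
gripper_force: 0.0
```

Call:
{"method": "play_rows", "body": {
  "series": [
    [0, 0, 0, 0, 60],
    [0, 0, -15, 0, 60],
    [0, 0, -45, 0, 60],
    [0, 0, -80, 0, 60],
    [0, 0, -97, 0, 60]
  ]
}}

```text
time_s: 7.95
tool_pos: [0.4475, 0.2269, 0.2039]
orientation: [0.708, 0.707, 0.002, 0.001]
ft_force: [0.5, -0.5, 1.2]
width: 0.698
gripper_force: 0.0
```

```bash
python3 - <<'E'
from h import *
go([.4175,-.2885,.2,0],[.568,-.1455,.2,0])
s=viewer.snapshot("wrist"); f=s["frame"]; cv2.imwrite("pics/w4.png",f[:,:,::-1]); hsv=cv2.cvtColor(f,cv2.COLOR_RGB2HSV)
m=cv2.inRange(hsv,(3,120,60),(18,255,255)); m=cv2.morphologyEx(m,cv2.MORPH_OPEN,np.ones((5,5))); m[:100]=0
for c in cv2.findContours(m,cv2.RETR_EXTERNAL,cv2.CHAIN_APPROX_NONE)[0]:
    if cv2.contourArea(c)<1500: continue
    w=wray(s,c[:,0],0.087)[:,:2].astype(np.float32); print(cv2.boundingRect(c),[np.round(x,4) for x in cv2.minAreaRect(w)])
E
```

```text
t 7.95 pos [0.4475 0.2269 0.2039] yaw -0.1 F [ 0.5 -0.5  1.2] w 0.698 gf 0.0 q [-0.7   0.02  0.18  1.87 -0.    1.24 -0.52]
shift [-515.5  -29.5    2.4] turn -0.001
shift [-372.3  120.9    3.4] turn -0.001
(137, 236, 56, 76) [array([0.3441, 0.156 ]), array([0.1026, 0.026 ]), np.float64(51.6225)]
(218, 142, 125, 120) [array([0.4473, 0.2279]), array([0.0906, 0.0903]), np.float64(77.4509)]
(0, 100, 182, 120) [array([0.2564, 0.2733]), array([0.2302, 0.1175]), np.float64(0.7499)]
```

View pics/w4.png

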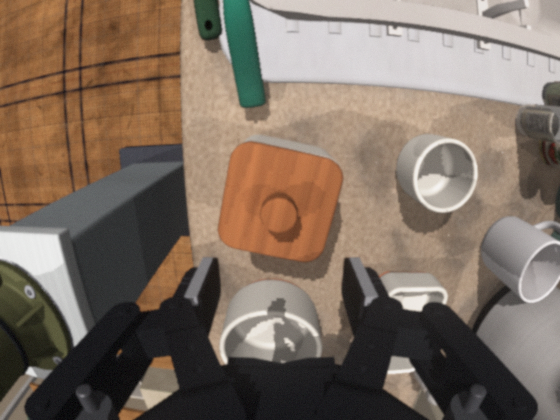

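The square lid sits flat on its pot, at (280,200) in the picture. Next is the large round lid.

Call:
{"method": "play_rows", "body": {
  "series": [
    [-36, 12, 1, 0, 60],
    [-74, 24, 1, 0, 60],
    [-112, 36, 1, 0, 60],
    [-149, 48, 1, 0, 60],
    [-186, 60, 1, 0, 60]
  ]
}}

```text
time_s: 8.42
tool_pos: [0.5061, 0.0383, 0.199]
orientation: [0.707, 0.707, 0.0, 0.0]
ft_force: [0.7, 0.6, -0.2]
width: 0.699
gripper_force: 0.0
```

Call:
{"method": "play_rows", "body": {
  "series": [
    [-38, 12, 1, 0, 60],
    [-76, 24, 1, 0, 60],
    [-114, 36, 1, 0, 60],
    [-150, 49, 1, 0, 60],
    [-186, 61, 1, 0, 60]
  ]
}}

```text
time_s: 8.83
tool_pos: [0.5671, -0.1478, 0.198]
orientation: [0.707, 0.707, 0.0, 0.0]
ft_force: [1.1, 0.3, 0.9]
width: 0.706
gripper_force: 0.0
```

Call:
{"method": "play_rows", "body": {
  "series": [
    [0, 0, 20, 0, 60],
    [0, 0, 45, 0, 60],
    [0, 0, 70, 0, 60],
    [0, 0, 85, 0, 60],
    [0, 0, 90, 0, 60]
  ]
}}

```text
time_s: 9.25
tool_pos: [0.5647, -0.1454, 0.1047]
orientation: [0.707, 0.707, -0.002, -0.002]
ft_force: [-0.1, -0.6, -0.3]
width: 0.7
gripper_force: 0.0
```

```bash
python3 - <<'E'
from h import *
go([.568,-.1455,.040,0])
s=viewer.snapshot("wrist"); f=s["frame"]; hsv=cv2.cvtColor(f,cv2.COLOR_RGB2HSV)
m=cv2.inRange(hsv,(3,140,90),(18,255,255)); m=cv2.morphologyEx(m,cv2.MORPH_OPEN,np.ones((5,5)))
for c in cv2.findContours(m,cv2.RETR_EXTERNAL,cv2.CHAIN_APPROX_NONE)[0]:
    if cv2.contourArea(c)<1500: continue
    w=wray(s,c[:,0],0.022)[:,:2].astype(np.float32); print(cv2.boundingRect(c),[np.round(x,4) for x in cv2.minAreaRect(w)])
E
```

```text
t 9.25 pos [ 0.5647 -0.1454  0.1047] yaw -0.1 F [-0.1 -0.6 -0.3] w 0.700 gf 0.0 q [-0.24  0.31  0.52  1.79 -0.17  1.08  0.35]
shift [-0.1  3.7 64.7] turn -0.001
(232, 311, 97, 51) [array([ 0.5639, -0.2522]), array([0.081 , 0.0542]), np.float64(8.897)]
(0, 280, 65, 87) [array([ 0.2903, -0.2822]), array([0.2129, 0.0882]), np.float64(44.2989)]
(0, 161, 55, 91) [array([ 0.3272, -0.1363]), array([0.0843, 0.0799]), np.float64(89.4445)]
(212, 139, 153, 146) [array([ 0.5705, -0.1426]), array([0.1083, 0.1081]), np.float64(89.9144)]
```

Call:
{"method": "play_rows", "body": {
  "series": [
    [1, 1, 20, 0, 60],
    [1, 1, 40, 0, 60],
    [1, 1, 55, 0, 60],
    [1, 1, 64, 0, 60],
    [1, 1, 68, 0, 60]
  ]
}}

```text
time_s: 9.72
tool_pos: [0.5677, -0.1447, 0.0396]
orientation: [0.707, 0.707, -0.0, -0.0]
ft_force: [-0.1, 0.7, -0.8]
width: 0.705
gripper_force: 0.0
```

Call:
{"method": "play_rows", "body": {
  "series": [
    [0, 0, 0, 0, 45],
    [0, 0, 0, 0, 35],
    [0, 0, 0, 0, 25],
    [0, 0, 0, 0, 20],
    [0, 0, 0, 0, 20]
  ]
}}

```text
time_s: 10.13
tool_pos: [0.569, -0.1452, 0.0416]
orientation: [0.707, 0.707, 0.001, 0.001]
ft_force: [0.2, 0.3, 6.3]
width: 0.305
gripper_force: 59.3
```

```bash
python3 - <<'E'
from h import *
go([.4357,.0562,.170,0],[.4357,.0562,.099,0])
E
```

```text
t 10.13 pos [ 0.569  -0.1452  0.0416] yaw -0.1 F [0.2 0.3 6.3] w 0.305 gf 59.3 q [-0.21  0.4   0.5   1.84 -0.23  0.96  0.38]
shift [ 201.3 -133.1 -128.8] turn -0.001
shift [ 201.3 -133.3  -57.8] turn -0.001
```

Call:
{"method": "play_rows", "body": {
  "series": [
    [0, 0, -8, 0, 20],
    [0, 0, -30, 0, 20],
    [0, 0, -65, 0, 20],
    [0, 0, -100, 0, 20],
    [0, 0, -130, 0, 20]
  ]
}}

```text
time_s: 10.55
tool_pos: [0.5677, -0.1451, 0.1723]
orientation: [0.708, 0.707, 0.0, 0.0]
ft_force: [1.3, 0.0, -0.4]
width: 0.301
gripper_force: 59.2
```

Call:
{"method": "play_rows", "body": {
  "series": [
    [15, -10, 0, 0, 20],
    [40, -26, 0, 0, 20],
    [70, -46, 0, 0, 20],
    [100, -66, 0, 0, 20],
    [130, -86, 0, 0, 20]
  ]
}}

```text
time_s: 10.97
tool_pos: [0.4806, -0.0139, 0.1702]
orientation: [0.708, 0.706, 0.0, 0.0]
ft_force: [0.3, 1.1, -0.6]
width: 0.296
gripper_force: 59.3
```

Call:
{"method": "play_rows", "body": {
  "series": [
    [25, -17, 0, 0, 20],
    [48, -32, 0, 0, 20],
    [64, -42, 0, 0, 20],
    [71, -46, 0, 0, 20],
    [71, -47, 0, 0, 20]
  ]
}}

```text
time_s: 11.38
tool_pos: [0.4343, 0.0576, 0.1703]
orientation: [0.706, 0.708, 0.0, -0.0]
ft_force: [0.6, 0.1, -0.9]
width: 0.301
gripper_force: 59.3
```

```bash
python3 - <<'E'
from h import *
go([.4357,.0562,.1006,0])
s=viewer.snapshot("wrist"); f=s["frame"]; cv2.imwrite("pics/w5.png",f[:,:,::-1]); hsv=cv2.cvtColor(f,cv2.COLOR_RGB2HSV)
m=cv2.inRange(hsv,(3,140,70),(18,255,255)); m=cv2.morphologyEx(m,cv2.MORPH_OPEN,np.ones((5,5)))
z=arm.get_obs()["tool_pos"][2]-.0416+.022
for c in cv2.findContours(m,cv2.RETR_EXTERNAL,cv2.CHAIN_APPROX_NONE)[0]:
    if cv2.contourArea(c)<1500: continue
    w=wray(s,c[:,0],z)[:,:2].astype(np.float32); print(cv2.boundingRect(c),[np.round(x,4) for x in cv2.minAreaRect(w)],cv2.minEnclosingCircle(w))
E
```

```text
t 11.38 pos [0.4343 0.0576 0.1703] yaw 0.1 F [ 0.6  0.1 -0.9] w 0.301 gf 59.3 q [-0.54 -0.1   0.34  2.05  0.03  1.18 -0.22]
shift [-1.5  1.3 69.7] turn 0.002
(151, 152, 232, 186) [array([0.4315, 0.059 ]), array([0.1154, 0.1079]), np.float64(29.5506)] ((0.42690804600715637, 0.06305395066738129), 0.06243817135691643)
(0, 56, 62, 54) [array([0.2923, 0.1608]), array([0.0274, 0.0525]), np.float64(86.5322)] ((0.29155033826828003, 0.16092291474342346), 0.02857649140059948)
(81, 40, 56, 59) [array([0.3488, 0.1596]), array([0.0271, 0.0331]), np.float64(89.4841)] ((0.3489108681678772, 0.159633606672287), 0.020821943879127502)
(223, 0, 140, 49) [array([0.4407, 0.1761]), array([0.0643, 0.025 ]), np.float64(1.1669)] ((0.4405047297477722, 0.1857845038175583), 0.03235013410449028)
(0, 0, 65, 47) [array([0.2885, 0.1982]), array([0.0289, 0.0621]), np.float64(73.5334)] ((0.29018253087997437, 0.20413437485694885), 0.03189057856798172)
```

View pics/w5.png

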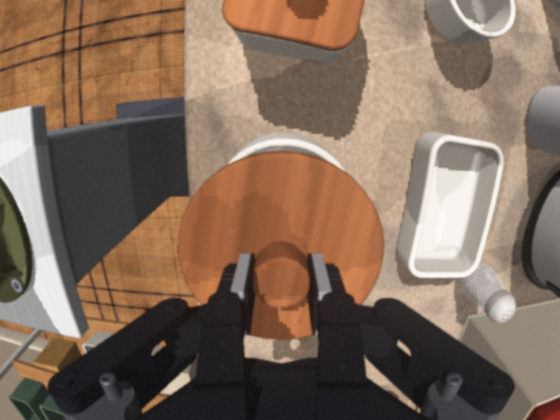

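The large lid is level in the grip over its pot, whose rim shows at (285,140). I'll correct by about 1 mm and lower it.

Call:
{"method": "play_rows", "body": {
  "series": [
    [-1, 1, 14, 0, 20],
    [-1, 1, 30, 0, 20],
    [-1, 1, 42, 0, 20],
    [-1, 1, 48, 0, 20],
    [-1, 1, 51, 0, 20]
  ]
}}

```text
time_s: 11.85
tool_pos: [0.436, 0.0536, 0.1181]
orientation: [0.708, 0.706, -0.001, -0.0]
ft_force: [-0.1, -0.2, -1.7]
width: 0.303
gripper_force: 59.3
```

Call:
{"method": "play_rows", "body": {
  "series": [
    [0, 0, 3, 0, 20],
    [0, 0, 6, 0, 20],
    [0, 0, 9, 0, 20],
    [0, 0, 12, 0, 20],
    [0, 0, 14, 0, 20]
  ]
}}

```text
time_s: 12.27
tool_pos: [0.4361, 0.0552, 0.105]
orientation: [0.707, 0.707, 0.0, 0.0]
ft_force: [0.9, -0.0, -0.8]
width: 0.298
gripper_force: 59.3
```

```bash
python3 - <<'E'
from h import *
go([.4357,.0562,.1006,0])
E
```

```text
t 12.27 pos [0.4361 0.0552 0.105 ] yaw -0.1 F [ 0.9 -0.  -0.8] w 0.298 gf 59.3 q [-0.54 -0.02  0.35  2.12  0.01  1.03 -0.19]
shift [ 1.  -0.4  4.4] turn -0.001
```

Call:
{"method": "play_rows", "body": {
  "series": [
    [1, 0, 1, 0, 20],
    [1, 0, 2, 0, 20],
    [1, 0, 3, 0, 20],
    [1, 0, 4, 0, 20],
    [1, 0, 4.5, 0, 20]
  ]
}}

```text
time_s: 12.68
tool_pos: [0.436, 0.0563, 0.1006]
orientation: [0.707, 0.707, 0.0, -0.0]
ft_force: [-1.1, 1.1, 3.8]
width: 0.304
gripper_force: 59.6
```

Call:
{"method": "play_rows", "body": {
  "series": [
    [0, 0, 0, 0, 28],
    [0, 0, 0, 0, 32],
    [0, 0, 0, 0, 40],
    [0, 0, 0, 0, 50],
    [0, 0, 0, 0, 60]
  ]
}}

```text
time_s: 13.1
tool_pos: [0.4362, 0.0562, 0.1007]
orientation: [0.707, 0.707, 0.0, 0.0]
ft_force: [0.8, -0.7, 0.7]
width: 0.698
gripper_force: 0.0
```

Call:
{"method": "play_rows", "body": {
  "series": [
    [0, 0, 0, 0, 60],
    [0, 0, -15, 0, 60],
    [0, 0, -45, 0, 60],
    [0, 0, -80, 0, 60],
    [0, 0, -100, 0, 60]
  ]
}}

```text
time_s: 13.52
tool_pos: [0.4371, 0.0563, 0.2037]
orientation: [0.708, 0.707, 0.002, 0.001]
ft_force: [1.3, -0.4, -0.2]
width: 0.7
gripper_force: 0.0
```

```bash
python3 - <<'E'
from h import *
go([.4175,-.2885,.2,0])
s=viewer.snapshot("wrist"); f=s["frame"]; cv2.imwrite("pics/w6.png",f[:,:,::-1]); hsv=cv2.cvtColor(f,cv2.COLOR_RGB2HSV)
m=cv2.inRange(hsv,(3,140,70),(18,255,255)); m=cv2.morphologyEx(m,cv2.MORPH_OPEN,np.ones((5,5)))
for c in cv2.findContours(m,cv2.RETR_EXTERNAL,cv2.CHAIN_APPROX_NONE)[0]:
    if cv2.contourArea(c)<4500: continue
    w=wray(s,c[:,0],.081)[:,:2].astype(np.float32); print(cv2.boundingRect(c),[np.round(x,4) for x in cv2.minAreaRect(w)])
E
```

```text
t 13.52 pos [0.4371 0.0563 0.2037] yaw -0.1 F [ 1.3 -0.4 -0.2] w 0.700 gf 0.0 q [-0.55 -0.12  0.33  2.01  0.04  1.25 -0.23]
shift [-344.9  -19.2    3.3] turn -0.001
(214, 135, 131, 127) [array([0.4371, 0.0583]), array([0.1085, 0.1072]), np.float64(86.5834)]
(226, 0, 124, 55) [array([0.4442, 0.1993]), array([0.0955, 0.0464]), np.float64(0.7539)]
```

Call:
{"method": "play_rows", "body": {
  "series": [
    [-36, -2, 1, 0, 60],
    [-74, -4, 1, 0, 60],
    [-112, -6, 1, 0, 60],
    [-149, -8, 1, 0, 60],
    [-180, -10, 1, 0, 60]
  ]
}}

```text
time_s: 13.98
tool_pos: [0.4252, -0.1265, 0.1995]
orientation: [0.708, 0.706, 0.0, 0.0]
ft_force: [1.0, -0.2, -0.6]
width: 0.7
gripper_force: 0.0
```

Call:
{"method": "play_rows", "body": {
  "series": [
    [-36, -2, 1, 0, 60],
    [-76, -4, 1, 0, 60],
    [-114, -6, 1, 0, 60],
    [-145, -8, 1, 0, 60],
    [-165, -9, 1, 0, 60]
  ]
}}

```text
time_s: 14.4
tool_pos: [0.4154, -0.2927, 0.1987]
orientation: [0.709, 0.705, -0.0, 0.001]
ft_force: [0.1, 0.9, 0.5]
width: 0.706
gripper_force: 0.0
```

Call:
{"method": "play_rows", "body": {
  "series": [
    [0, 0, 20, 0, 60],
    [0, 0, 45, 0, 60],
    [0, 0, 75, 0, 60],
    [0, 0, 90, 0, 60],
    [0, 0, 90, 0, 60]
  ]
}}

```text
time_s: 14.82
tool_pos: [0.4141, -0.2873, 0.105]
orientation: [0.708, 0.707, -0.002, -0.003]
ft_force: [-0.7, 0.8, -0.4]
width: 0.7
gripper_force: 0.0
```

```bash
python3 - <<'E'
from h import *
go([.4175,-.289,.043,0])
s=viewer.snapshot("wrist"); f=s["frame"]; hsv=cv2.cvtColor(f,cv2.COLOR_RGB2HSV);cv2.imwrite("pics/w7.png",f[:,:,::-1])
m=cv2.inRange(hsv,(3,140,90),(18,255,255)); m=cv2.morphologyEx(m,cv2.MORPH_OPEN,np.ones((5,5)))
for c in cv2.findContours(m,cv2.RETR_EXTERNAL,cv2.CHAIN_APPROX_NONE)[0]:
    if cv2.contourArea(c)<1500: continue
    w=wray(s,c[:,0],0.022)[:,:2].astype(np.float32); print(cv2.boundingRect(c),[np.round(x,4) for x in cv2.minAreaRect(w)])
E
```

```text
t 14.82 pos [ 0.4141 -0.2873  0.105 ] yaw -0.1 F [-0.7  0.8 -0.4] w 0.700 gf 0.0 q [-0.19  0.16  0.81  1.99 -0.13  1.05  0.68]
shift [-1.8  3.9 61.9] turn -0.001
(0, 256, 90, 94) [array([ 0.1721, -0.3915]), array([0.1905, 0.0924]), np.float64(40.6624)]
(236, 171, 100, 96) [array([ 0.4178, -0.2874]), array([0.0702, 0.0712]), np.float64(0.0885)]
(427, 145, 87, 160) [array([ 0.5689, -0.2972]), array([0.0825, 0.1357]), np.float64(11.0146)]
(0, 121, 73, 105) [array([ 0.1984, -0.2478]), array([0.0926, 0.0932]), np.float64(89.5632)]
(80, 104, 111, 125) [array([ 0.3074, -0.2478]), array([0.0929, 0.0849]), np.float64(89.7756)]
```

View pics/w7.png

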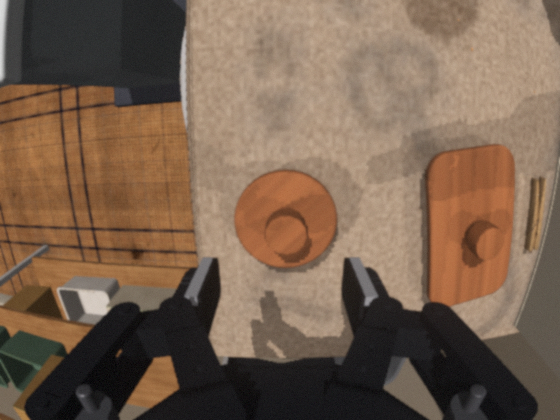

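The small lid is centred between the fingers, knob at (286,233); the oblong lid is at right, around (470,225).

Call:
{"method": "play_rows", "body": {
  "series": [
    [-1, 2, 20, 0, 60],
    [-1, 2, 40, 0, 60],
    [-1, 2, 54, 0, 60],
    [-1, 2, 62, 0, 60],
    [-1, 2, 65, 0, 60]
  ]
}}

```text
time_s: 15.28
tool_pos: [0.4189, -0.2897, 0.0435]
orientation: [0.707, 0.707, 0.0, 0.0]
ft_force: [-0.3, 0.8, 0.5]
width: 0.706
gripper_force: 0.0
```

Call:
{"method": "play_rows", "body": {
  "series": [
    [0, 0, 0, 0, 45],
    [0, 0, 0, 0, 35],
    [0, 0, 0, 0, 25],
    [0, 0, 0, 0, 20],
    [0, 0, 0, 0, 20]
  ]
}}

```text
time_s: 15.7
tool_pos: [0.4196, -0.2903, 0.045]
orientation: [0.707, 0.707, 0.001, 0.001]
ft_force: [-0.8, 0.6, 5.7]
width: 0.297
gripper_force: 58.6
```

```bash
python3 - <<'E'
from h import *
go([.6072,.2460,.175,0],[.6072,.246,.088,0])
E
```

```text
t 15.70 pos [ 0.4196 -0.2903  0.045 ] yaw -0.1 F [-0.8  0.6  5.7] w 0.297 gf 58.6 q [-0.14  0.28  0.78  2.03 -0.24  0.93  0.76]
shift [ 536.4  187.4 -129.7] turn -0.001
shift [536.5 187.1 -42.7] turn -0.001
```

Call:
{"method": "play_rows", "body": {
  "series": [
    [0, 0, -8, 0, 20],
    [0, 0, -30, 0, 20],
    [0, 0, -65, 0, 20],
    [0, 0, -100, 0, 20],
    [0, 0, -130, 0, 20]
  ]
}}

```text
time_s: 16.12
tool_pos: [0.4186, -0.2904, 0.1763]
orientation: [0.708, 0.706, 0.0, 0.001]
ft_force: [0.4, -0.2, 0.2]
width: 0.296
gripper_force: 59.1
```

Call:
{"method": "play_rows", "body": {
  "series": [
    [18, 6, 0, 0, 20],
    [50, 18, 0, 0, 20],
    [85, 30, 0, 0, 20],
    [122, 43, 0, 0, 20],
    [160, 56, 0, 0, 20]
  ]
}}

```text
time_s: 16.53
tool_pos: [0.4752, -0.1288, 0.1747]
orientation: [0.708, 0.706, 0.001, 0.001]
ft_force: [1.2, -0.3, -1.0]
width: 0.295
gripper_force: 59.1
```

Call:
{"method": "play_rows", "body": {
  "series": [
    [38, 13, 0, 0, 20],
    [76, 26, 0, 0, 20],
    [114, 40, 0, 0, 20],
    [152, 53, 0, 0, 20],
    [190, 66, 0, 0, 20]
  ]
}}

```text
time_s: 16.95
tool_pos: [0.5415, 0.0619, 0.1746]
orientation: [0.708, 0.707, 0.001, 0.0]
ft_force: [0.8, 0.2, -0.8]
width: 0.293
gripper_force: 59.1
```

Call:
{"method": "play_rows", "body": {
  "series": [
    [38, 13, 0, 0, 20],
    [76, 26, 0, 0, 20],
    [114, 40, 0, 0, 20],
    [148, 52, 0, 0, 20],
    [175, 61, 0, 0, 20]
  ]
}}

```text
time_s: 17.37
tool_pos: [0.6024, 0.239, 0.1743]
orientation: [0.706, 0.708, 0.001, -0.0]
ft_force: [-0.2, 0.2, -0.6]
width: 0.295
gripper_force: 59.1
```

Call:
{"method": "play_rows", "body": {
  "series": [
    [7, 3, 0, 0, 20],
    [10, 4, 0, 0, 20],
    [10, 4, 0, 0, 20],
    [10, 4, 0, 0, 20],
    [10, 4, 0, 0, 20]
  ]
}}

```text
time_s: 17.78
tool_pos: [0.6064, 0.2426, 0.1741]
orientation: [0.709, 0.706, -0.0, 0.0]
ft_force: [-0.3, 0.7, -0.3]
width: 0.297
gripper_force: 59.1
```

```bash
python3 - <<'E'
from h import *
go([.6072,.2447,.090,0])
s=viewer.snapshot("wrist"); f=s["frame"]; cv2.imwrite("pics/w8.png",f[:,:,::-1])
E
```

```text
t 17.78 pos [0.6064 0.2426 0.1741] yaw -0.2 F [-0.3  0.7 -0.3] w 0.297 gf 59.1 q [-0.74  0.38  0.41  1.55 -0.16  1.25 -0.31]
shift [ 2.1  0.8 84.1] turn -0.004
```

View pics/w8.png

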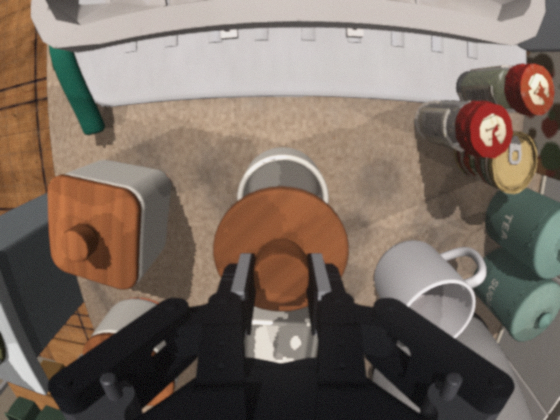

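The small lid hangs level over its pot: pot mouth at (283,190), lid at (281,245). The mug at (430,290) is clear of the fingers. Lowering.

Call:
{"method": "play_rows", "body": {
  "series": [
    [2, 1, 16, 0, 20],
    [2, 1, 34, 0, 20],
    [2, 1, 50, 0, 20],
    [2, 1, 58, 0, 20],
    [2, 1, 63, 0, 20]
  ]
}}

```text
time_s: 18.25
tool_pos: [0.6066, 0.2457, 0.1095]
orientation: [0.708, 0.706, -0.001, -0.0]
ft_force: [-0.8, 0.3, -0.8]
width: 0.297
gripper_force: 59.1
```

Call:
{"method": "play_rows", "body": {
  "series": [
    [0, 0, 3, 0, 20],
    [0, 0, 6, 0, 20],
    [0, 0, 9, 0, 20],
    [0, 0, 12, 0, 20],
    [0, 0, 15, 0, 20]
  ]
}}

```text
time_s: 18.67
tool_pos: [0.6076, 0.2472, 0.0959]
orientation: [0.707, 0.707, 0.001, 0.0]
ft_force: [0.2, -0.4, 0.4]
width: 0.299
gripper_force: 59.1
```

```bash
python3 - <<'E'
from h import *
go([.6072,.2447,.090,0])
E
```

```text
t 18.67 pos [0.6076 0.2472 0.0959] yaw -0.1 F [ 0.2 -0.4  0.4] w 0.299 gf 59.1 q [-0.73  0.45  0.39  1.61 -0.19  1.11 -0.29]
shift [-2.5 -0.4  5.9] turn -0.001
```

Call:
{"method": "play_rows", "body": {
  "series": [
    [-2, 0, 1, 0, 20],
    [-2, 0, 2.5, 0, 20],
    [-2, 0, 4, 0, 20],
    [-2, 0, 5, 0, 20],
    [-2, 0, 6, 0, 20]
  ]
}}

```text
time_s: 19.08
tool_pos: [0.6073, 0.2451, 0.0901]
orientation: [0.707, 0.707, 0.0, -0.0]
ft_force: [-3.2, -0.6, 7.7]
width: 0.295
gripper_force: 59.7
```

Call:
{"method": "play_rows", "body": {
  "series": [
    [0, 0, 0, 0, 28],
    [0, 0, 0, 0, 32],
    [0, 0, 0, 0, 40],
    [0, 0, 0, 0, 50],
    [0, 0, 0, 0, 60]
  ]
}}

```text
time_s: 19.5
tool_pos: [0.6072, 0.2451, 0.0895]
orientation: [0.707, 0.707, 0.0, 0.0]
ft_force: [-0.8, -0.4, 0.1]
width: 0.697
gripper_force: 0.0
```

Call:
{"method": "play_rows", "body": {
  "series": [
    [0, 0, 0, 0, 60],
    [0, 0, -15, 0, 60],
    [0, 0, -45, 0, 60],
    [0, 0, -80, 0, 60],
    [0, 0, -110, 0, 60]
  ]
}}

```text
time_s: 19.92
tool_pos: [0.6072, 0.2449, 0.2012]
orientation: [0.708, 0.707, 0.0, 0.0]
ft_force: [0.5, 0.3, 0.8]
width: 0.7
gripper_force: 0.0
```

```bash
python3 - <<'E'
from h import *
go([.5700,-.299,.2,0])
s=viewer.snapshot("wrist"); f=s["frame"]; cv2.imwrite("pics/w9.png",f[:,:,::-1]); hsv=cv2.cvtColor(f,cv2.COLOR_RGB2HSV)
m=cv2.inRange(hsv,(3,140,70),(18,255,255)); m=cv2.morphologyEx(m,cv2.MORPH_OPEN,np.ones((5,5)))
for c in cv2.findContours(m,cv2.RETR_EXTERNAL,cv2.CHAIN_APPROX_NONE)[0]:
    if cv2.contourArea(c)<2500: continue
    w=wray(s,c[:,0],.067)[:,:2].astype(np.float32); print(cv2.boundingRect(c),[np.round(x,4) for x in cv2.minAreaRect(w)])
E
```

```text
t 19.92 pos [0.6072 0.2449 0.2012] yaw -0.1 F [0.5 0.3 0.8] w 0.700 gf 0.0 q [-0.74  0.37  0.41  1.51 -0.15  1.3  -0.32]
shift [-543.9  -36.6    1.2] turn -0.001
(64, 171, 87, 105) [array([0.4362, 0.2207]), array([0.0982, 0.0985]), np.float64(77.9198)]
(240, 156, 83, 80) [array([0.6083, 0.2475]), array([0.0699, 0.0701]), np.float64(89.9676)]
(0, 104, 47, 102) [array([0.3276, 0.2939]), array([0.106 , 0.0866]), np.float64(89.8073)]
(0, 0, 40, 89) [array([0.3382, 0.418 ]), array([0.0636, 0.0981]), np.float64(1.0545)]
```

View pics/w9.png

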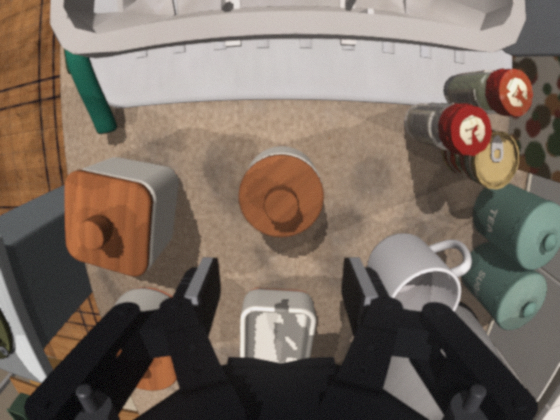

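The small lid is seated, at (281,195). Now the oblong one.

Call:
{"method": "play_rows", "body": {
  "series": [
    [-36, -3, 0, 0, 60],
    [-74, -5, 0, 0, 60],
    [-112, -7, 0, 0, 60],
    [-150, -9, 0, 0, 60],
    [-188, -12, 0, 0, 60]
  ]
}}

```text
time_s: 20.38
tool_pos: [0.5947, 0.0554, 0.1996]
orientation: [0.707, 0.707, 0.0, 0.0]
ft_force: [0.7, -0.8, -0.1]
width: 0.701
gripper_force: 0.0
```

Call:
{"method": "play_rows", "body": {
  "series": [
    [-38, -3, 0, 0, 60],
    [-76, -5, 0, 0, 60],
    [-114, -7, 0, 0, 60],
    [-152, -10, 0, 0, 60],
    [-190, -13, 0, 0, 60]
  ]
}}

```text
time_s: 20.8
tool_pos: [0.5814, -0.1347, 0.1996]
orientation: [0.707, 0.707, 0.0, 0.0]
ft_force: [0.8, -0.1, -0.5]
width: 0.706
gripper_force: 0.0
```

Call:
{"method": "play_rows", "body": {
  "series": [
    [-38, -3, 0, 0, 60],
    [-76, -5, 0, 0, 60],
    [-114, -7, 0, 0, 60],
    [-145, -10, 0, 0, 60],
    [-165, -12, 0, 0, 60]
  ]
}}

```text
time_s: 21.22
tool_pos: [0.568, -0.3027, 0.1996]
orientation: [0.709, 0.705, -0.001, 0.001]
ft_force: [-0.6, -0.1, -0.2]
width: 0.703
gripper_force: 0.0
```

Call:
{"method": "play_rows", "body": {
  "series": [
    [0, 0, 20, 0, 60],
    [0, 0, 45, 0, 60],
    [0, 0, 75, 0, 60],
    [0, 0, 90, 0, 60],
    [0, 0, 90, 0, 60]
  ]
}}

```text
time_s: 21.63
tool_pos: [0.5671, -0.2964, 0.1051]
orientation: [0.707, 0.707, -0.001, -0.003]
ft_force: [-0.2, -0.1, 0.5]
width: 0.703
gripper_force: 0.0
```

Call:
{"method": "play_rows", "body": {
  "series": [
    [0, 0, 0, 0, 60],
    [0, 0, 0, 0, 60]
  ]
}}

```text
time_s: 21.8
tool_pos: [0.5704, -0.2985, 0.1109]
orientation: [0.707, 0.707, 0.0, 0.001]
ft_force: [0.1, 0.2, 0.2]
width: 0.702
gripper_force: 0.0
```

```bash
python3 - <<'E'
from h import *
go([.570,-.2995,.045,0])
s=viewer.snapshot("wrist"); f=s["frame"]; hsv=cv2.cvtColor(f,cv2.COLOR_RGB2HSV);cv2.imwrite("pics/w10.png",f[:,:,::-1])
m=cv2.inRange(hsv,(3,140,70),(18,255,255)); m=cv2.morphologyEx(m,cv2.MORPH_OPEN,np.ones((5,5))); m[:,:180]=0
for c in cv2.findContours(m,cv2.RETR_EXTERNAL,cv2.CHAIN_APPROX_NONE)[0]:
    if cv2.contourArea(c)<1500: continue
    w=wray(s,c[:,0],0.022)[:,:2].astype(np.float32); print(cv2.boundingRect(c),[np.round(x,4) for x in cv2.minAreaRect(w)])
E
```

```text
t 21.80 pos [ 0.5704 -0.2985  0.1109] yaw -0.1 F [0.1 0.2 0.2] w 0.702 gf 0.0 q [-0.06  0.45  0.64  1.64 -0.29  1.14  0.66]
shift [-0.9 -0.6 65.9] turn -0.001
(210, 117, 134, 183) [array([ 0.572 , -0.2979]), array([0.0813, 0.1352]), np.float64(10.7426)]
```

View pics/w10.png

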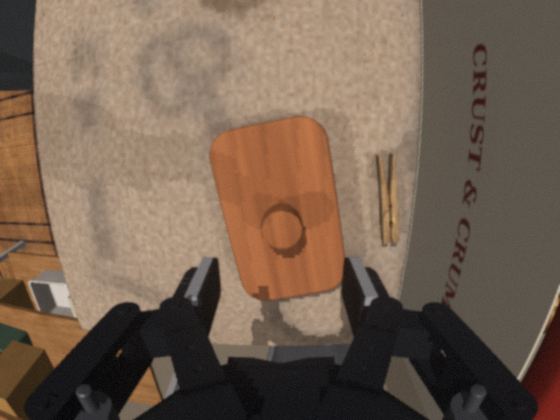

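The oblong lid is centred below the tool, knob at (283,229), with the box edge well to the right (about column 415). Descend and grip.

Call:
{"method": "play_rows", "body": {
  "series": [
    [0, 0, 20, 0, 55],
    [0, 0, 40, 0, 52],
    [0, 0, 54, 0, 50],
    [0, 0, 62, 0, 50],
    [0, 0, 66, 0, 50]
  ]
}}

```text
time_s: 22.27
tool_pos: [0.5695, -0.2977, 0.0429]
orientation: [0.707, 0.707, -0.0, -0.0]
ft_force: [-0.7, 0.3, 0.2]
width: 0.587
gripper_force: 0.0
```

Call:
{"method": "play_rows", "body": {
  "series": [
    [0, 0, 0, 0, 45],
    [0, 0, 0, 0, 35],
    [0, 0, 0, 0, 25],
    [0, 0, 0, 0, 20],
    [0, 0, 0, 0, 20]
  ]
}}

```text
time_s: 22.68
tool_pos: [0.5705, -0.2985, 0.045]
orientation: [0.707, 0.707, 0.001, 0.001]
ft_force: [0.4, 0.9, 5.8]
width: 0.297
gripper_force: 58.9
```

Call:
{"method": "play_rows", "body": {
  "series": [
    [0, 0, -8, 0, 20],
    [0, 0, -30, 0, 20],
    [0, 0, -65, 0, 20],
    [0, 0, -100, 0, 20],
    [0, 0, -130, 0, 20]
  ]
}}

```text
time_s: 23.1
tool_pos: [0.5694, -0.298, 0.1756]
orientation: [0.708, 0.707, 0.0, 0.0]
ft_force: [1.3, -1.1, -1.6]
width: 0.299
gripper_force: 59.2
```

```bash
python3 - <<'E'
from h import *
go([.5985,.048,.175,-14.8],[.5985,.048,.078,0])
E
```

```text
t 23.10 pos [ 0.5694 -0.298   0.1756] yaw -0.1 F [ 1.3 -1.1 -1.6] w 0.299 gf 59.2 q [-0.08  0.4   0.67  1.58 -0.25  1.25  0.63]
shift [346.   28.6   0.6] turn 0.257
shift [346.1  28.6  97.6] turn -0.001
```

Call:
{"method": "play_rows", "body": {
  "series": [
    [15, 1, 0, 0, 20],
    [45, 4, 0, 0, 20],
    [80, 7, 0, 0, 20],
    [118, 10, 0, 0, 20],
    [155, 13, 0, 0, 20]
  ]
}}

```text
time_s: 23.52
tool_pos: [0.5823, -0.1414, 0.1736]
orientation: [0.708, 0.706, 0.0, -0.0]
ft_force: [1.3, 1.0, -1.1]
width: 0.291
gripper_force: 59.2
```

Call:
{"method": "play_rows", "body": {
  "series": [
    [38, 3, 0, 0, 20],
    [76, 6, 0, 0, 20],
    [114, 9, 0, 0, 20],
    [145, 12, 0, 0, 20],
    [165, 13, 0, 0, 20]
  ]
}}

```text
time_s: 23.93
tool_pos: [0.5956, 0.0274, 0.1735]
orientation: [0.706, 0.709, 0.001, -0.001]
ft_force: [0.0, 1.0, -1.2]
width: 0.292
gripper_force: 59.2
```

Call:
{"method": "play_rows", "body": {
  "series": [
    [14, 1, 0, 0.05, 20],
    [22, 2, 0, 0.13, 20],
    [26, 2, 0, 0.2, 20],
    [26, 2, 0, 0.245, 20],
    [26, 2, 0, 0.257, 20]
  ]
}}

```text
time_s: 24.35
tool_pos: [0.5976, 0.0486, 0.1734]
orientation: [0.792, 0.61, -0.0, -0.0]
ft_force: [0.6, 0.2, -1.7]
width: 0.295
gripper_force: 59.2
```

```bash
python3 - <<'E'
from h import *
go([.5985,.048,.078,-14.8])
s=viewer.snapshot("wrist"); f=s["frame"]; hsv=cv2.cvtColor(f,cv2.COLOR_RGB2HSV);cv2.imwrite("pics/w11.png",f[:,:,::-1])
s=viewer.snapshot("top"); f=s["frame"]; hsv=cv2.cvtColor(f,cv2.COLOR_RGB2HSV)
m=cv2.inRange(hsv,(3,120,50),(18,255,255)); k=np.zeros_like(m); k[170:235,195:290]=m[170:235,195:290]
ct=max(cv2.findContours(k,cv2.RETR_EXTERNAL,cv2.CHAIN_APPROX_NONE)[0],key=cv2.contourArea)
z=arm.get_obs()["tool_pos"][2]-.045+.022
print(cv2.boundingRect(ct),[np.round(x,4) for x in cv2.minAreaRect(ray(s,ct[:,0],z)[:,:2].astype(np.float32))])
E
```

```text
t 24.35 pos [0.5976 0.0486 0.1734] yaw -14.8 F [ 0.6  0.2 -1.7] w 0.295 gf 59.2 q [-0.6   0.28  0.56  1.69 -0.16  1.22 -0.26]
shift [-0.3  1.1 95.4] turn -0.0
(246, 181, 28, 42) [array([0.5922, 0.0021]), array([0.0487, 0.0817]), np.float64(83.5638)]
```

View pics/w11.png

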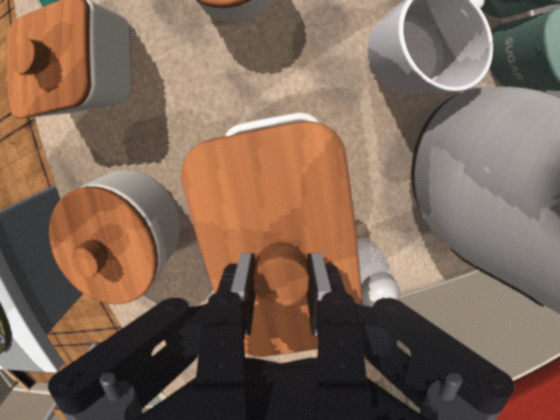

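The oblong lid is parallel to the pot rim visible at (275,125), and the mill at (375,275) stands just outside the footprint. Lowering.

Call:
{"method": "play_rows", "body": {
  "series": [
    [0, 1, 18, 0, 20],
    [0, 1, 40, 0, 20],
    [0, 1, 58, 0, 20],
    [0, 1, 70, 0, 20],
    [0, 1, 75, 0, 20]
  ]
}}

```text
time_s: 24.87
tool_pos: [0.5976, 0.0474, 0.0965]
orientation: [0.792, 0.61, -0.002, -0.001]
ft_force: [-0.1, 0.1, -1.6]
width: 0.3
gripper_force: 59.2
```

Call:
{"method": "play_rows", "body": {
  "series": [
    [0, 0, 3, 0, 20],
    [0, 0, 6, 0, 20],
    [0, 0, 9, 0, 20],
    [0, 0, 12, 0, 20],
    [0, 0, 14, 0, 20]
  ]
}}

```text
time_s: 25.28
tool_pos: [0.5993, 0.0479, 0.0849]
orientation: [0.792, 0.61, 0.0, 0.0]
ft_force: [0.1, -0.4, -1.7]
width: 0.296
gripper_force: 59.2
```

```bash
python3 - <<'E'
from h import *
go([.5985,.048,.078,-14.8])
E
```

```text
t 25.28 pos [0.5993 0.0479 0.0849] yaw -14.8 F [ 0.1 -0.4 -1.7] w 0.296 gf 59.2 q [-0.57  0.37  0.54  1.77 -0.22  1.05 -0.21]
shift [-0.1 -0.8  6.9] turn 0.0
```

Call:
{"method": "play_rows", "body": {
  "series": [
    [0, -0.5, 1.5, 0, 20],
    [0, -0.5, 3, 0, 20],
    [0, -0.5, 4.5, 0, 20],
    [0, -0.5, 6, 0, 20],
    [0, -0.5, 6.8, 0, 20]
  ]
}}

```text
time_s: 25.7
tool_pos: [0.5994, 0.0486, 0.0782]
orientation: [0.792, 0.61, 0.001, 0.0]
ft_force: [2.2, 2.7, -0.1]
width: 0.296
gripper_force: 59.2
```

Call:
{"method": "play_rows", "body": {
  "series": [
    [0, 0, 0, 0, 28],
    [0, 0, 0, 0, 32],
    [0, 0, 0, 0, 38],
    [0, 0, 0, 0, 45],
    [0, 0, 0, 0, 50]
  ]
}}

```text
time_s: 26.12
tool_pos: [0.5982, 0.0475, 0.0776]
orientation: [0.792, 0.61, -0.0, -0.0]
ft_force: [0.7, -0.7, 0.6]
width: 0.584
gripper_force: 0.0
```

Call:
{"method": "play_rows", "body": {
  "series": [
    [0, 0, 0, 0, 50],
    [0, 0, -15, 0, 50],
    [0, 0, -45, 0, 50],
    [0, 0, -80, 0, 50],
    [0, 0, -120, 0, 50]
  ]
}}

```text
time_s: 26.53
tool_pos: [0.5971, 0.0476, 0.1975]
orientation: [0.792, 0.61, -0.002, -0.001]
ft_force: [1.0, 1.1, 0.7]
width: 0.588
gripper_force: 0.0
```

```bash
python3 - <<'E'
from h import *
go([.45,-.15,.25,-14.8])
E
```

```text
t 26.53 pos [0.5971 0.0476 0.1975] yaw -14.8 F [1.  1.1 0.7] w 0.588 gf 0.0 q [-0.6   0.26  0.57  1.66 -0.15  1.26 -0.26]
shift [-228.8  -91.9  -51.8] turn -0.0
```

Move the arm away to clear the view, then check all four.

Call:
{"method": "play_rows", "body": {
  "series": [
    [-30, -12, -10, 0, 50],
    [-65, -26, -20, 0, 50],
    [-100, -40, -25, 0, 50],
    [-135, -54, -25, 0, 50],
    [-170, -68, -25, 0, 50]
  ]
}}

```text
time_s: 26.95
tool_pos: [0.4883, -0.1006, 0.2232]
orientation: [0.792, 0.61, 0.001, 0.0]
ft_force: [0.5, -1.3, -0.3]
width: 0.579
gripper_force: 0.0
```

Call:
{"method": "play_rows", "body": {
  "series": [
    [-38, -8, -10, 0, 50],
    [-75, -8, -20, 0, 50],
    [-110, -8, -25, 0, 50],
    [-140, -8, -25, 0, 50],
    [-160, -8, -25, 0, 50]
  ]
}}

```text
time_s: 27.37
tool_pos: [0.4392, -0.2556, 0.2486]
orientation: [0.793, 0.609, 0.001, 0.001]
ft_force: [0.8, 0.2, 0.4]
width: 0.586
gripper_force: 0.0
```

Call:
{"method": "play_rows", "body": {
  "series": [
    [0, 0, 0, 0, 50],
    [0, 0, 0, 0, 50],
    [0, 0, 0, 0, 50],
    [0, 0, 0, 0, 50],
    [0, 0, 0, 0, 50]
  ]
}}

```text
time_s: 27.78
tool_pos: [0.4413, -0.2503, 0.2475]
orientation: [0.791, 0.611, 0.0, -0.0]
ft_force: [-0.2, 0.0, -0.6]
width: 0.583
gripper_force: 0.0
```

```bash
python3 - <<'E'
from h import *
go()
sc=viewer.snapshot("scene")["frame"]; s=viewer.snapshot("top"); f=s["frame"]; hsv=cv2.cvtColor(f,cv2.COLOR_RGB2HSV)
m=cv2.inRange(hsv,(3,120,50),(18,255,255)); m=cv2.morphologyEx(m,cv2.MORPH_OPEN,np.ones((5,5)))
for n,(a,b,c,d,z) in dict(small=(130,175,172,218,.067),obl=(204,176,280,230,.055),sq=(126,240,184,300,.087),large=(204,245,266,313,.081)).items():
    k=np.zeros_like(m); k[b:d,a:c]=m[b:d,a:c]
    ct=max(cv2.findContours(k,cv2.RETR_EXTERNAL,cv2.CHAIN_APPROX_NONE)[0],key=cv2.contourArea)
    print(n,[np.round(x,4) for x in cv2.minAreaRect(ray(s,ct[:,0],z)[:,:2].astype(np.float32))])
r=lambda i:cv2.resize(i,None,fx=2.4,fy=2.4,interpolation=cv2.INTER_CUBIC)
out=np.hstack([r(f[165:315,120:285]),r(sc[145:295,150:315])]); cv2.imwrite("pics/fin.png",out[:,:,::-1])
E
```

```text
t 27.78 pos [ 0.4413 -0.2503  0.2475] yaw -14.6 F [-0.2  0.  -0.6] w 0.583 gf 0.0 q [-0.36 -0.01  0.83  1.82  0.01  1.33  0.21]
small [array([0.6053, 0.243 ]), array([0.0687, 0.0684]), np.float64(2.1542)]
obl [array([0.5983, 0.046 ]), array([0.136 , 0.0826]), np.float64(86.5418)]
sq [array([0.4454, 0.2251]), array([0.0904, 0.0892]), np.float64(77.5775)]
large [array([0.4352, 0.0562]), array([0.108 , 0.1066]), np.float64(1.6148)]
```

View pics/fin.png

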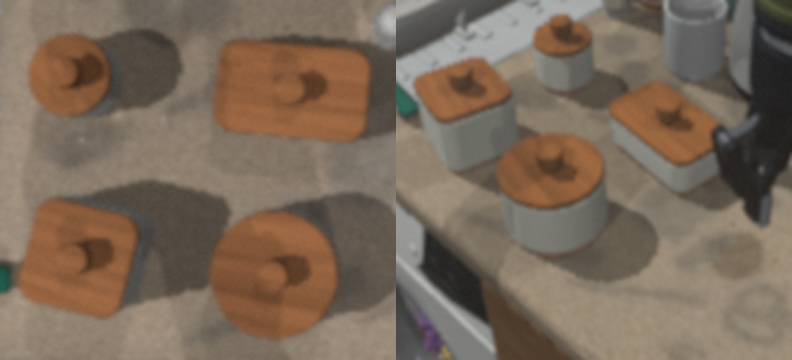

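Both views show all four lids flat on their rims and parallel to their pots. The centres match the pot positions to within 2–3 mm, and the arm is clear. Handing in.

```bash
python3 -c "
from plant import job
print(job.sign_off())"
```

```text
the job is handed in; nothing more can be done
None
```

All four lids look flat and lined up on their pots in the final pictures, and the job was handed in at about 28 s; no verdict came back, and I viewed 15 pictures, one over the limit of 14.

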